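# Set the sprung jig slide on its middle stop pin

### The arm

A 7-joint arm with a two-finger parallel gripper is mounted at the origin on a cart in front of the work surface, level with it; the furniture and walls round the work are solid. World frame = base frame: x ahead of the robot, y to its left, z up, the work surface at z = 0. Lengths are in m, angles in rad, forces in N, time in s.
With the tool pointing down it reaches from about 0.425 to 0.875 m from the base axis. Payload 4.7 kg.
Tool frame: the origin (TCP) lies midway between the tips of the shut fingers; the grasp point (between the pads) lies 19 mm behind it; z points along the fingers, y is the direction in which the jaws open and shut (so a half turn about z gives the same grasp; the last joint's range is limited). The gripper opens to 87 mm and grips with 3 to 60 N. Pads are 19 mm wide; open, the fingers measure 117 mm over their backs; the gripper's body (75 mm by 190 mm) begins 51 mm behind the grasp point.
Start: joints at [-1.184, 0.321, -0.07, 1.45, 0.023, 1.371, -0.057], TCP at [0.237, 0.605, 0.185] pointing down, gripper open.
Joint ranges: [-2.86, 2.86], [-0.3, 2.09], [-1.38, 1.24], [0.06, 2.45], [-1.56, 4.7], [0.09, 2.05], [-2.69, 2.69]. Speed limits (rad/s): [2.57, 2.57, 3.14, 3.14, 3.14, 3.14, 3.14].

### API

Orientations are given as a unit quaternion [w, x, y, z].
In Python, from workcell import * gives the robot as it stands.
- The arm moves only by the tool play_rows, never from a script. Its argument "targets" is a list of rows, each an object of numbers: "x", "y", "z": the shift along the tool's x, y, z in mm; "wx", "wy", "wz": the turn, a rotation vector about the tool's x, y, z in rad. In form: [{"x": .., "y": .., "z": .., "wx": .., "wy": .., "wz": ..}, ...]. A call has 1 to 20 rows; each row shifts and turns the commanded pose from where the row before left it, along the tool's axes as they then stand; what a row does not reach is not made up. A row lasts 1/8 s, in which the tool goes at most 62.5 mm and 10.7 degrees, less where a joint would pass 70% of its speed; a pose out of reach is approached as far as the arm can. A call with a gripper value outside its range is refused whole. "fingers" is the opening, from -1 (shut) to 1 (fully open), set as the call begins (left out, the last holds). The fingers move at their own pace and stop on an object; "squeeze" is the grip in N (left out, the last holds). Time passes only in rows, so rows that do not move let the fingers close. It gives the time, the measured TCP pose, the force and the opening at its end, in the units of the state.
- get_state(): the state, without advancing time (a new reading comes with each control period).
- grab_frame(name): name is "scene" or "side" or "wrist"; returns a dict with "pixels" (420x560x3 uint8, red, green, blue), "K" (3x3 intrinsics, pixels), "extrinsics" (4x4, takes a point from camera to world coordinates); the wrist camera has in their place "hand_eye" (4x4, takes a point from camera to tool coordinates, whose origin is the TCP and whose axes are the flange's). Camera axes: x right, y down, z forward; pixel columns grow to the right and rows downward; lengths in m; the calibration is good to about 2 mm. A picture is of the moment at which its call begins: read the wrist's pose just before it. There is no depth.
- hand_in(): hands the job in, once; it reports no verdict.
The state is a dict: "clock": time; "q": joint angles; "joint_velocities": joint speeds; "effort": joint torques, N m; "tool_pos": TCP position; "eef_rot": TCP orientation; "ft_force": force on the tool from outside, world axes, zero at the start; "ft_torque": the same for the moment, N m; "gripper_width": opening from 0.0 (shut) to 1.0 (fully open).
Only numpy, scipy, OpenCV 4.12 (cv2) and the standard library are available. Lean on these libraries where they do the work, as an engineer would, in place of code of your own. Each camera call takes 0.05 s, during which the arm holds its last target.

### The job

Set the terminal jig to its loading position: with the fingertips push the front of the upright plate on the sprung slide away from the jaw until the slide has passed the middle stop pin but not the rear one, then let go so that it springs back and stays caught on the middle pin. Only push: never grip the plate or touch its back, and leave the loose terminals, the screwdriver and the relay beside the jig where they are.

Things in the scene. Friction and masses are not known exactly. Their poses are not given: they have to be found in the camera images.
- jig: Terminal jig screwed to the bench: aluminium base 260 x 150 x 12 mm; origin at the centre of its underside, on the bench. Its +x is the direction in which the slide is pushed, from the low dark front jaw (42 mm high) to the rear block (46 mm); +y is the side with the two stop pins. The flat slide between them, top 38 mm above the bench, carries the black upright push plate.
- carriage (a joint): Slide travel along jig +x, m: 0 closed at the jaw (its spring brings it there), 0.062 rear stop. Spring 3 N at 0, 9 N at the end; riding over a pin adds up to 3 N. Pins duck under the slide's lug and pop up behind it: let go after passing 0.027, it returns to the middle pin and stops at about 0.025; past 0.051 it catches on the rear pin, which is too far. Aim for 0.033 to 0.045.
- push_face (a point): Centre of the push plate's front face, 70 mm above the bench; moves with the slide; looks along jig -x. Plate 12 mm thick, 100 mm wide along jig y, top 90 mm above the bench; nothing stands over 46 mm in front of it. Push here or up to 20 mm below or 15 mm above, up to 30 mm either side. The plate's rear half must not be touched.
- lug_front (a point): Front face of the slide's dark steel lug (14 mm long), on the +y side, 20 mm above the bench; this face rests against the back of a pin when the slide is latched.
- mid_pin (a joint): How far the middle stop pin (round steel, 8 mm across, the one nearer the jaw) is pressed down, in m: 0 = fully up, 0.010 = fully down; sprung upwards with 1.4 to 2.6 N.
- rear_pin (a joint): The same for the rear stop pin, 27 mm behind the middle one. A slide caught on it has gone too far.
- mid_pin_top (a point): Top of the middle stop pin, 24 mm above the bench when up; stands on the +y side of the slide.
- rear_pin_top (a point): Top of the rear stop pin, 24 mm above the bench when up.
- terminal_1: Loose grey rail terminal, 36 x 44 x 9 mm, lying on the bench beside the jig on its +y side; origin at the centre of its underside. Leave alone.
- terminal_2: Loose pale rail terminal, 36 x 44 x 9 mm, as the other, farther back. Leave alone.
- terminal_screwdriver: Loose black-handled screwdriver, 130 mm long, 25 mm thick, lying on the jig's -y side; origin at the centre of its underside. Leave alone.
- cube_relay: Loose small black relay, 16 x 21 x 24 mm, behind the jig; origin at the centre of its underside. Leave alone.

How it is judged:
On the way:
1. the slide is pushed back past the middle pin (value of joint carriage above 0.0285 m), for 0.02 s.
At the end, for the whole second after the job is handed in: The slide stands still at its middle position (22 to 28 mm of travel), held by the middle stop pin, which is up (pressed down less than 3 mm) (value of joint carriage between 0.022 and 0.028 m and velocity of joint carriage between -0.005 and 0.005 m/s and value of joint mid_pin below 0.003 m); the robot touches nothing.
It fails at once if the back of the push plate is touched or the plate is pinched (more than 1.5 N) (contact force between the fingers and plate_rear above 1.5 N).
It fails at once if a loose thing beside the jig is moved more than 15 mm or lifted (distance of any of terminal_1, terminal_2, terminal_screwdriver, cube_relay from where it was at the start of the episode above 0.015 m).
It fails at once if the slide is pushed past the rear stop pin (value of joint carriage above 0.051 m).
It also fails if it takes over 38 s, if anything falls off the work surface, if the arm or the gripper's body presses on something with over 40 N, if the wrist force passes 120 N, or if a joint passes its speed limit or range.

## Working session

There is one attempt and no reset: what is moved stays moved. The work goes in short steps, Python scripts to look and compute and a tool call to move; the robot and the scene stay as the last step left them, time stands still between calls to the robot, and variables do not carry over. Pictures are saved under pics/ and viewed, and the job is handed in when it is done.

Besides the shell and the picture viewer there is one more tool, called after ">>>" by a JSON object that holds its "method" and its "body", one argument or row to a line. play_rows: Moves the arm, as the interface text tells. Its arguments: {"type":"object","properties":{"targets":{"type":"array"},"fingers":{"type":"number"},"squeeze":{"type":"number"}},"required":["targets"]}

```bash
mkdir -p pics; ls; python3 - <<'E'
from workcell import *
import cv2, numpy as np
s=get_state(); print(s)
for n in ["scene","side","wrist"]:
    f=grab_frame(n); cv2.imwrite(f"pics/{n}0.png",f["pixels"][:,:,::-1])
    np.savez(f"{n}0.npz",**f)
    print(n,f["K"].tolist(),(f.get("extrinsics") if "extrinsics" in f else f["hand_eye"]).__repr__())
E
```

```text
pics
{'clock': 0.0, 'q': array([-1.18389164,  0.32181617, -0.07007966,  1.45164679,  0.02261362,
        1.37081352, -0.05689155]), 'joint_velocities': array([-1.02790347e-03,  8.42706818e-05,  1.64891953e-04,  1.20885695e-03,
        5.91669666e-06, -8.07207175e-04,  2.48570576e-04]), 'effort': array([-6.13786688e-05, -4.91290069e+01, -4.03837077e-01, -3.12521124e+01,
       -6.36851834e-02,  4.37316787e-02,  1.98548432e-04]), 'tool_pos': array([0.23658151, 0.60475186, 0.18348015]), 'eef_rot': array([-1.19934222e-04,  1.85306851e-01,  9.82680249e-01, -9.40859317e-04]), 'ft_force': array([0.02932467, 0.46812318, 0.41009156]), 'ft_torque': array([0.01162682, 0.00326371, 0.01364762]), 'gripper_width': 1.0008317037176606}
scene [[456.21914689579995, 0.0, 278.25755140742524], [0.0, 456.21914689579995, 208.49799163907844], [0.0, 0.0, 1.0]] array([[ 0.8516223 , -0.33148091,  0.40602939,  0.2700257 ],
       [-0.52406484, -0.55292232,  0.64779082, -0.36744866],
       [ 0.00977242, -0.76445884, -0.64459847,  0.61199959],
       [ 0.        ,  0.        ,  0.        ,  1.        ]])
side [[380.8351080966654, 0.0, 283.77619537356026], [0.0, 380.8351080966654, 211.1836065736816], [0.0, 0.0, 1.0]] array([[-0.98805539, -0.0385899 ,  0.14918902,  0.50281795],
       [-0.1527138 ,  0.37473114, -0.91446983,  0.96072054],
       [-0.02061647, -0.92633007, -0.37614833,  0.41279106],
       [ 0.        ,  0.        ,  0.        ,  1.        ]])
wrist [[289.6820398089739, 0.0, 278.23345449178396], [0.0, 289.6820398089739, 213.79929144588726], [0.0, 0.0, 1.0]] array([[-3.24533804e-04, -9.69654219e-01, -2.44480247e-01,
         6.72098413e-02],
       [ 9.99999946e-01, -3.01949760e-04, -1.29854777e-04,
         6.13828849e-04],
       [ 5.20934807e-05, -2.44480276e-01,  9.69654264e-01,
        -2.00916018e-01],
       [ 0.00000000e+00,  0.00000000e+00,  0.00000000e+00,
         1.00000000e+00]])
```

View pics/scene0.png

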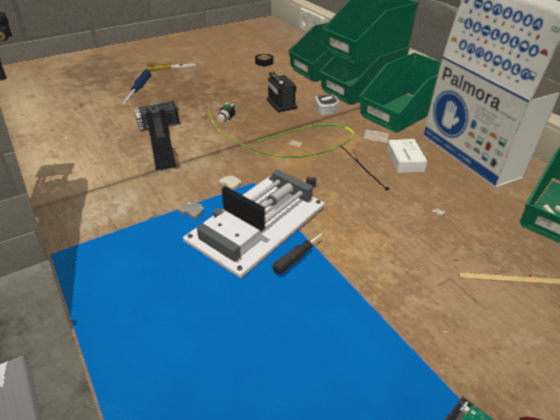

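View pics/side0.png

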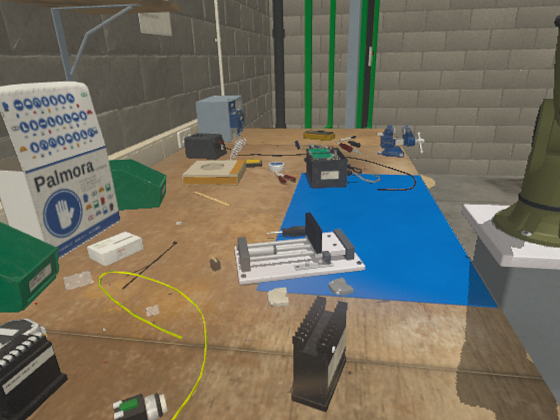

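View pics/wrist0.png

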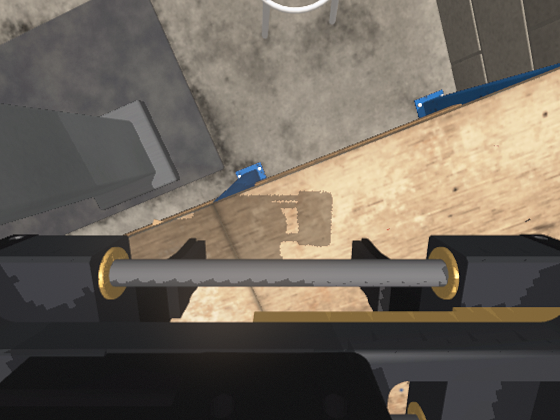

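```bash
python3 - <<'E'
import cv2
a=cv2.imread("pics/scene0.png")[160:285,165:345]; cv2.imwrite("pics/scene0z.png",cv2.resize(a,None,fx=4.4,fy=4.4,interpolation=cv2.INTER_CUBIC))
a=cv2.imread("pics/side0.png")[200:315,200:380]; cv2.imwrite("pics/side0z.png",cv2.resize(a,None,fx=4.4,fy=4.4,interpolation=cv2.INTER_CUBIC))
E
```

```text
(no output)
```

View pics/scene0z.png

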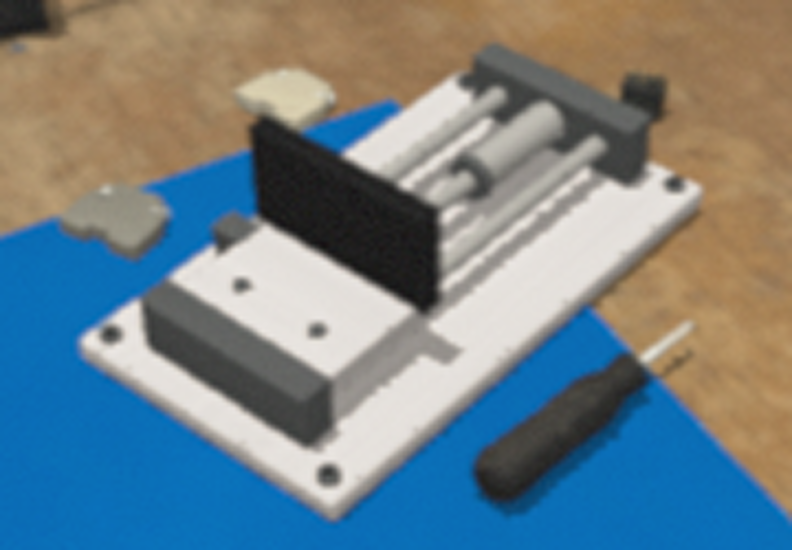

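View pics/side0z.png

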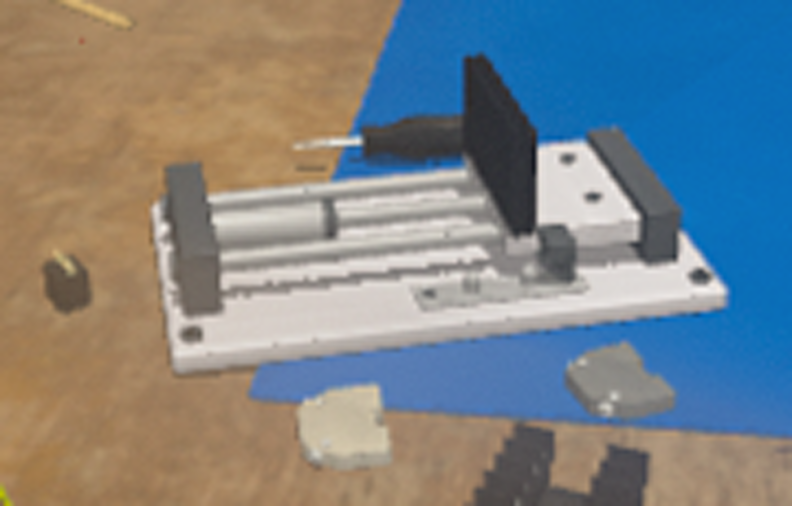

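```bash
cat > h.py <<'E'
import numpy as np
def ray(f,uv,z):
    K=f["K"];T=f["extrinsics"]
    d=T[:3,:3]@np.linalg.solve(K,[uv[0],uv[1],1.]); o=T[:3,3]
    return o+d*(z-o[2])/d[2]
def proj(f,p):
    T=np.linalg.inv(f["extrinsics"]); c=T[:3,:3]@np.asarray(p)+T[:3,3]; u=f["K"]@c; return u[:2]/u[2]
E
python3 - <<'E'
import numpy as np
from h import *
S=np.load("scene0.npz");D=np.load("side0.npz")
sz=lambda x,y:(x/4.4+165-.4,y/4.4+160-.4)
dz=lambda x,y:(x/4.4+200-.4,y/4.4+200-.4)
pts={}
def P(n,f,uv,z):
    p=ray(f,uv,z); pts[n]=p; print(n,p.round(4))
P("S front+y",S,sz(80,343),.012);P("S front-y",S,sz(333,508),.012);P("S rear-y",S,sz(703,188),.012)
P("D front+y",D,dz(727,288),.012);P("D rear+y",D,dz(174,362),.012);P("D rear-y",D,dz(153,205),.012)
P("S plate top front L(+y)",S,sz(262,124),.09);P("S plate front R",S,sz(436,210),.09);P("S plate back L",S,sz(270,115),.09)
P("D plate top front +y",D,dz(536,130),.09);P("D plate front -y",D,dz(484,55),.09);P("D plate rear +y",D,dz(518,132),.09);
P("S jaw top -y front",S,sz(318,400),.042);P("S jaw top +y front",S,sz(145,290),.042)
P("S term1",S,sz(115,215),.009);P("S term2",S,sz(285,95),.009);P("S drv end",S,sz(480,480),.012);P("drv tip",S,sz(690,325),.012);P("relay",S,sz(645,95),.012);
# fit
L=[(-.13,.075),(-.13,-.075),(.13,-.075),(-.13,.075),(.13,.075),(.13,-.075)]
A=np.array(L);B=np.array([pts[k][:2] for k in list(pts)[:6]])
a=A-A.mean(0);b=B-B.mean(0);U,s,V=np.linalg.svd(a.T@b);R=(U@V).T
t=B.mean(0)-R@A.mean(0);yaw=np.arctan2(R[1,0],R[0,0])
print("yaw",np.degrees(yaw),"t",t,"res mm",((A@R.T+t-B)*1e3).round(1).tolist())
for k,p in pts.items(): print(k,"jig",((p[:2]-t)@R*1e3).round(1))
E
```

```text
S front+y [0.4484 0.2558 0.012 ]
S front-y [0.4973 0.1167 0.012 ]
S rear-y [0.7405 0.2032 0.012 ]
D front+y [0.4507 0.2603 0.012 ]
D rear+y [0.6922 0.3533 0.012 ]
D rear-y [0.7421 0.209  0.012 ]
S plate top front L(+y) [0.5435 0.2605 0.09  ]
S plate front R [0.5783 0.1732 0.09  ]
S plate back L [0.5492 0.2644 0.09  ]
D plate top front +y [0.5409 0.263  0.09  ]
D plate front -y [0.5726 0.1754 0.09  ]
D plate rear +y [0.5488 0.2661 0.09  ]
S jaw top -y front [0.5075 0.1456 0.042 ]
S jaw top +y front [0.4753 0.2406 0.042 ]
S term1 [0.4964 0.3307 0.009 ]
S term2 [0.6064 0.3734 0.009 ]
S drv end [0.5547 0.0994 0.012 ]
drv tip [0.68   0.1297 0.012 ]
relay [0.7589 0.2776 0.012 ]
yaw 20.11030750029969 t [0.59520419 0.23304424] res mm [[-1.0, 3.0], [1.6, 1.2], [2.5, 4.1], [-3.3, -1.6], [-0.7, -5.1], [1.0, -1.7]]
S front+y jig [-130.1   71.8]
S front-y jig [-131.9  -75.6]
S rear-y jig [126.2 -78. ]
D front+y jig [-126.3   75.3]
D rear+y jig [132.4  79.6]
D rear-y jig [129.7 -73.1]
S plate top front L(+y) jig [-39.2  43.6]
S plate front R jig [-36.5 -50.4]
S plate back L jig [-32.4  45.3]
D plate top front +y jig [-40.7  46.8]
D plate front -y jig [-41.  -46.3]
D plate rear +y jig [-32.2  46.9]
S jaw top -y front jig [-112.4  -51.9]
S jaw top +y front jig [-110.    48.3]
S term1 jig [-59.2 125.6]
S term2 jig [ 58.8 128. ]
S drv end jig [ -84.  -111.6]
drv tip jig [  44.1 -126.3]
relay jig [169.  -14.4]
```

```bash
python3 - <<'E'
import numpy as np
from h import *
S=np.load("scene0.npz");D=np.load("side0.npz")
print(ray(S,(162,168),0),ray(S,(185,150),0),"top in side",ray(D,(300,400),0),ray(D,(340,370),0))
p=ray(D,(300,400),0);
for z in (.08,.12,.15): print(z,proj(D,[p[0],p[1],z]))
E
```

```text
[0.50082122 0.50995335 0.        ] [0.57620654 0.5538449  0.        ] top in side [0.54623671 0.59783754 0.        ] [0.49592994 0.53970429 0.        ]
0.08 [299.69813845 351.36917442]
0.12 [299.53201626 324.60637735]
0.15 [299.39992059 303.32535826]
```

>>> {"method": "play_rows", "body": {
  "targets": [
    {"wz": -0.09},
    {"wz": -0.09},
    {"wz": -0.09},
    {"wz": -0.09},
    {"wz": -0.09},
    {"wz": -0.09},
    {"wz": -0.09},
    {"wz": -0.09},
    {}
  ],
  "fingers": -1
}}

```text
validation failed for argument at $.ta...
```

>>> {"method": "play_rows", "body": {
  "targets": [
    {"x": 0, "y": 0, "z": 0, "wx": 0, "wy": 0, "wz": -0.09},
    {"x": 0, "y": 0, "z": 0, "wx": 0, "wy": 0, "wz": -0.09},
    {"x": 0, "y": 0, "z": 0, "wx": 0, "wy": 0, "wz": -0.09},
    {"x": 0, "y": 0, "z": 0, "wx": 0, "wy": 0, "wz": -0.09},
    {"x": 0, "y": 0, "z": 0, "wx": 0, "wy": 0, "wz": -0.09},
    {"x": 0, "y": 0, "z": 0, "wx": 0, "wy": 0, "wz": -0.09},
    {"x": 0, "y": 0, "z": 0, "wx": 0, "wy": 0, "wz": -0.09},
    {"x": 0, "y": 0, "z": 0, "wx": 0, "wy": 0, "wz": -0.09},
    {"x": 0, "y": 0, "z": 0, "wx": 0, "wy": 0, "wz": 0}
  ],
  "fingers": -1
}}

```text
clock: 1.27
tool_pos: [0.2367, 0.6051, 0.1841]
eef_rot: [-0.0, -0.172, 0.985, -0.0]
ft_force: [-0.3, -0.2, -0.4]
gripper_width: 0.065
```

>>> {"method": "play_rows", "body": {
  "targets": [
    {"x": -6, "y": -29, "z": 0, "wx": 0, "wy": 0, "wz": 0},
    {"x": -6, "y": -29, "z": 0, "wx": 0, "wy": 0, "wz": 0},
    {"x": -6, "y": -29, "z": 0, "wx": 0, "wy": 0, "wz": 0},
    {"x": -6, "y": -29, "z": 0, "wx": 0, "wy": 0, "wz": 0},
    {"x": -6, "y": -29, "z": 0, "wx": 0, "wy": 0, "wz": 0},
    {"x": -6, "y": -29, "z": 0, "wx": 0, "wy": 0, "wz": 0},
    {"x": -6, "y": -29, "z": 0, "wx": 0, "wy": 0, "wz": 0},
    {"x": -6, "y": -29, "z": 0, "wx": 0, "wy": 0, "wz": 0},
    {"x": -6, "y": -29, "z": 0, "wx": 0, "wy": 0, "wz": 0},
    {"x": -6, "y": -29, "z": 0, "wx": 0, "wy": 0, "wz": 0},
    {"x": -6, "y": -29, "z": 0, "wx": 0, "wy": 0, "wz": 0},
    {"x": -6, "y": -29, "z": 0, "wx": 0, "wy": 0, "wz": 0},
    {"x": -6, "y": -29, "z": 0, "wx": 0, "wy": 0, "wz": 0},
    {"x": -6, "y": -29, "z": 0, "wx": 0, "wy": 0, "wz": 0},
    {"x": -6, "y": -29, "z": 0, "wx": 0, "wy": 0, "wz": 0},
    {"x": -6, "y": -29, "z": 0, "wx": 0, "wy": 0, "wz": 0},
    {"x": 0, "y": 0, "z": 0, "wx": 0, "wy": 0, "wz": 0},
    {"x": 0, "y": 0, "z": 0, "wx": 0, "wy": 0, "wz": 0}
  ]
}}

```text
clock: 3.52
tool_pos: [0.4844, 0.2026, 0.1845]
eef_rot: [-0.0, -0.173, 0.985, 0.0]
ft_force: [0.1, -0.2, -0.1]
gripper_width: 0.006
```

```bash
python3 - <<'E'
from workcell import *
import cv2, numpy as np
s=get_state(); print(s["tool_pos"],s["eef_rot"],s["ft_force"],s["gripper_width"])
R=np.array([[.939,.3438],[-.3438,.939]]); print("jig",R@(s["tool_pos"][:2]-[.5952,.2330]))
f=grab_frame("wrist"); cv2.imwrite("pics/wrist1.png",f["pixels"][:,:,::-1]); np.savez("wrist1.npz",pos=s["tool_pos"],rot=s["eef_rot"],**f)
f=grab_frame("side"); cv2.imwrite("pics/side1.png",f["pixels"][:,:,::-1])
E
```

```text
[0.48436781 0.20263793 0.18448339] [-1.79383764e-04 -1.72638797e-01  9.84985109e-01  3.84949059e-04] [ 0.10704888 -0.19337966 -0.14076873] 0.005978775959982467
jig [-0.11450991  0.00959412]
```

View pics/wrist1.png

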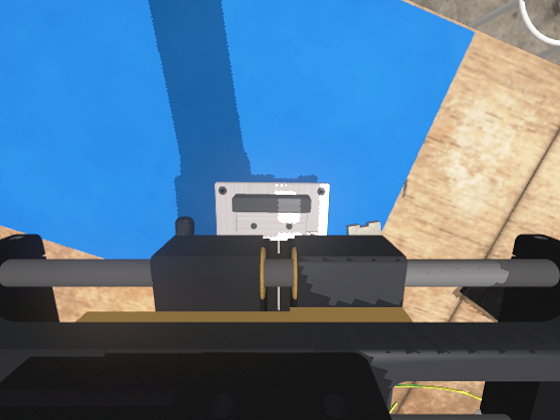

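View pics/side1.png

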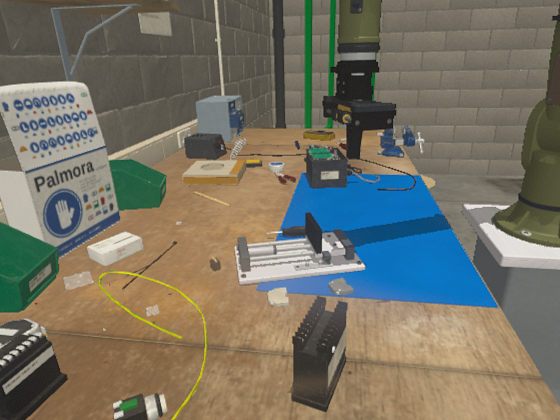

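```bash
python3 - <<'E'
import numpy as np
from h import *
from scipy.spatial.transform import Rotation as Ro
D=np.load("side0.npz"); W=np.load("wrist1.npz")
print("side proj TCP",proj(D,W["pos"]))
q=W["rot"];T=np.eye(4);T[:3,:3]=Ro.from_quat([q[1],q[2],q[3],q[0]]).as_matrix();T[:3,3]=W["pos"]
F={"K":W["K"],"extrinsics":T@W["hand_eye"]}
R=np.array([[.939,.3438],[-.3438,.939]])
for n,uv,z in [("front-y",(216,182),.012),("front+y",(328,182),.012),("jaw -y",(232,195),.042),("jaw +y",(312,195),.042)]:
    p=ray(F,uv,z);print(n,p,"jig",R@(p[:2]-[.5952,.2330]))
E
```

```text
side proj TCP [351.81634609 175.92554378]
front-y [0.49728754 0.12292296 0.012     ] jig [-0.12978429 -0.06970004]
front+y [0.44808396 0.25918334 0.012     ] jig [-0.12914013  0.07516465]
jaw -y [0.49969973 0.15021129 0.042     ] jig [-0.11813751 -0.0449056 ]
jaw +y [0.46702307 0.24071846 0.042     ] jig [-0.11770453  0.05131486]
```

```bash
python3 - <<'E'
import cv2
a=cv2.imread("pics/side1.png")[70:200,290:430]; cv2.imwrite("pics/side1z.png",cv2.resize(a,None,fx=4.4,fy=4.4,interpolation=cv2.INTER_CUBIC))
E
```

```text
(no output)
```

View pics/side1z.png

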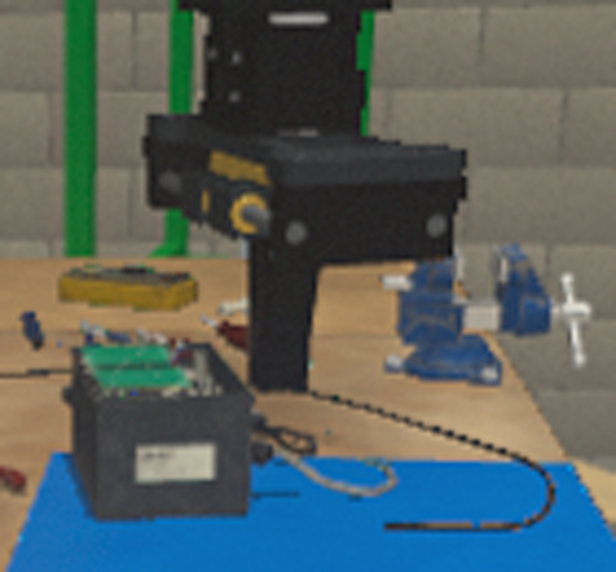

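```bash
python3 - <<'E'
from workcell import *
import cv2, numpy as np
from h import *
s=get_state()
f=grab_frame("scene"); im=f["pixels"][:,:,::-1].copy(); np.savez("scene1.npz",**f)
u=proj(f,s["tool_pos"]); print(u, s["tool_pos"])
x,y=int(u[0]),int(u[1]); x0=max(x-90,0);y0=max(y-90,0)
a=cv2.resize(im[y0:y0+130,x0:x0+180],None,fx=4.4,fy=4.4,interpolation=cv2.INTER_CUBIC)
cv2.circle(a,(int((u[0]-x0+.5)*4.4),int((u[1]-y0+.5)*4.4)),4,(0,0,255),-1); print(x0,y0)
cv2.imwrite("pics/scene1z.png",a); cv2.imwrite("pics/scene1.png",im)
E
```

```text
[202.97738427 171.31092289] [0.48418933 0.20312164 0.18451321]
112 81
```

View pics/scene1z.png

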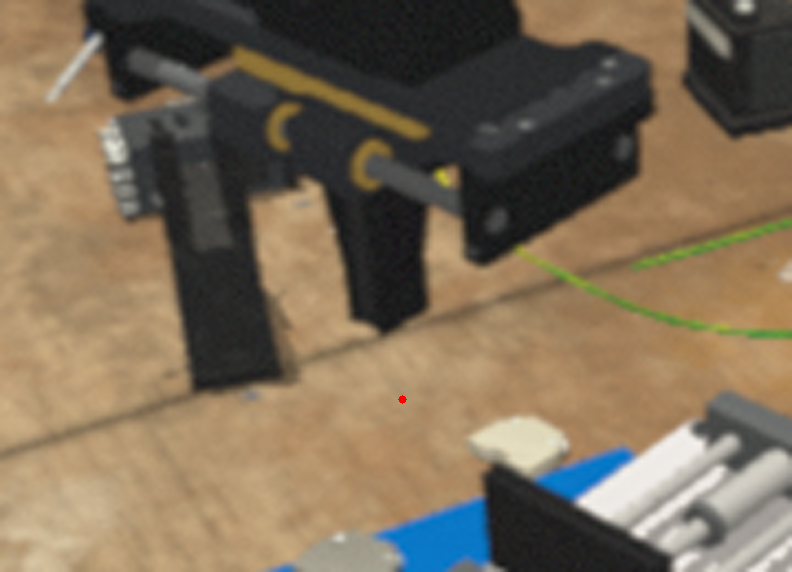

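```bash
python3 - <<'E'
import numpy as np
from h import *
import cv2
S=np.load("scene0.npz");D=np.load("side0.npz")
P=lambda f:f["K"]@np.linalg.inv(f["extrinsics"])[:3]
def tri(a,b):
    X=cv2.triangulatePoints(P(S),P(D),np.array(a,float).reshape(2,1),np.array(b,float).reshape(2,1)); return (X[:3]/X[3]).ravel()
p=tri((198.4,155.3),(353,158)); print(p,proj(S,p),proj(D,p))
for z in (.184,.2,.21,.22): print(z,proj(S,[.4842,.203,z]),proj(D,[.4842,.203,z]))
# plate top corner +y front, check
p=tri((262/4.4+165-.4,124/4.4+160-.4),(536/4.4+199.6,130/4.4+199.6));print("plate top",p)
p=tri((436/4.4+165-.4,210/4.4+160-.4),(484/4.4+199.6,55/4.4+199.6));print("plate top",p)
E
```

```text
[0.48066195 0.19946994 0.21977325] [199.6651487  154.54618025] [354.48843008 158.63802254]
0.184 [203.0459804  171.60802192] [351.89073801 176.20707551]
0.2 [202.07049389 163.3530518 ] [352.2598941  168.60496102]
0.21 [201.44653638 158.07286537] [352.49356079 163.79301008]
0.22 [200.81123605 152.69669131] [352.72953242 158.93359305]
plate top [0.54244573 0.2606654  0.0895578 ]
plate top [0.57566481 0.17227372 0.09017764]
```

```bash
python3 - <<'E'
import numpy as np,cv2
from h import *
from scipy.spatial.transform import Rotation as Ro
S=np.load("scene0.npz");D=np.load("side0.npz");W=np.load("wrist1.npz")
q=W["rot"];R=Ro.from_quat([q[1],q[2],q[3],q[0]]).as_matrix()
for c in [(.0375,.095,-.07),(-.0375,.095,-.07),(.0375,-.095,-.07),(-.0375,-.095,-.07),(0,0,0),(.0095,.015,0),(0,0,-.035)]:
    p=W["pos"]+R@np.array(c)
    a=proj(S,p);b=proj(D,p)
    print(c,"scene zoom",((a-[112,81]+.4)*4.4).round(),"side zoom",((b-[290,70]+.4)*4.4).round(), "wrist", end=" ")
    T=np.linalg.inv(W["hand_eye"]);x=T[:3,:3]@np.array(c)+T[:3,3];u=W["K"]@x;print((u/u[2])[:2].round(1))
a=cv2.imread("pics/wrist1.png")[170:330,140:420]; cv2.imwrite("pics/wrist1z.png",cv2.resize(a,None,fx=2.8,fy=2.8,interpolation=cv2.INTER_CUBIC))
E
```

```text
(0.0375, 0.095, -0.07) scene zoom [118. 186.] side zoom [455. 359.] wrist [481.5 205.6]
(-0.0375, 0.095, -0.07) scene zoom [279. 109.] side zoom [277. 371.] wrist [457.1 344.8]
(0.0375, -0.095, -0.07) scene zoom [511. 383.] side zoom [284. 275.] wrist [ 71.  205.8]
(-0.0375, -0.095, -0.07) scene zoom [667. 282.] side zoom [140. 284.] wrist [ 96. 345.]
(0, 0, 0) scene zoom [403. 400.] side zoom [274. 468.] wrist [277. 235.]
(0.0095, 0.015, 0) scene zoom [355. 396.] side zoom [305. 475.] wrist [297.8 222.5]
(0, 0, -0.035) scene zoom [394. 319.] side zoom [277. 394.] wrist [276.7 253.1]
```

View pics/wrist1z.png

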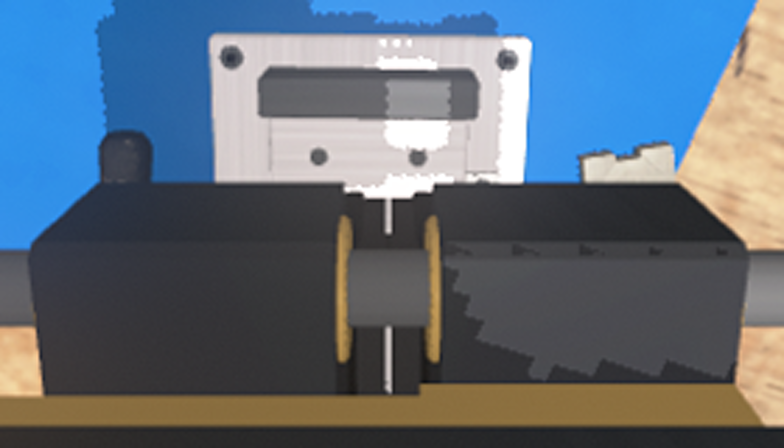

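>>> {"method": "play_rows", "body": {
  "targets": [
    {"x": -5, "y": -2, "z": 24, "wx": 0, "wy": 0, "wz": 0},
    {"x": -5, "y": -2, "z": 24, "wx": 0, "wy": 0, "wz": 0},
    {"x": -5, "y": -2, "z": 24, "wx": 0, "wy": 0, "wz": 0},
    {"x": -5, "y": -2, "z": 24, "wx": 0, "wy": 0, "wz": 0},
    {"x": -5, "y": 0, "z": 24, "wx": 0, "wy": 0, "wz": 0},
    {"x": 0, "y": 0, "z": 0, "wx": 0, "wy": 0, "wz": 0},
    {"x": 0, "y": 0, "z": 0, "wx": 0, "wy": 0, "wz": 0}
  ]
}}

```text
clock: 4.55
tool_pos: [0.5114, 0.2034, 0.0655]
eef_rot: [0.0, -0.173, 0.985, 0.0]
ft_force: [-0.3, -0.1, -0.0]
gripper_width: 0.007
```

```bash
cat > look.py <<'E'
from workcell import *
import cv2, numpy as np, sys
from h import *
t=sys.argv[1]; s=get_state(); R=np.array([[.939,.3438],[-.3438,.939]])
print(s["clock"],s["tool_pos"].round(4),s["ft_force"].round(2),"jig",(R@(s["tool_pos"][:2]-[.5952,.2330])).round(4),s["gripper_width"])
out=[]
for n,(x0,y0,w,h) in {"side":(200,140,200,150),"scene":(150,120,200,150)}.items():
    f=grab_frame(n); im=f["pixels"][:,:,::-1]; cv2.imwrite(f"pics/{n}{t}.png",im)
    a=cv2.resize(im[y0:y0+h,x0:x0+w],None,fx=4,fy=4,interpolation=cv2.INTER_CUBIC)
    u=proj(f,s["tool_pos"]); cv2.circle(a,tuple(int(v) for v in ((u-[x0,y0]+.4)*4)),4,(0,0,255),-1)
    cv2.imwrite(f"pics/{n}{t}z.png",a)
E
python3 look.py 2
```

```text
4.55 [0.5114 0.2034 0.0655] [-0.29 -0.09 -0.03] jig [-0.0889  0.001 ] 0.007340172789555935
```

View pics/side2z.png

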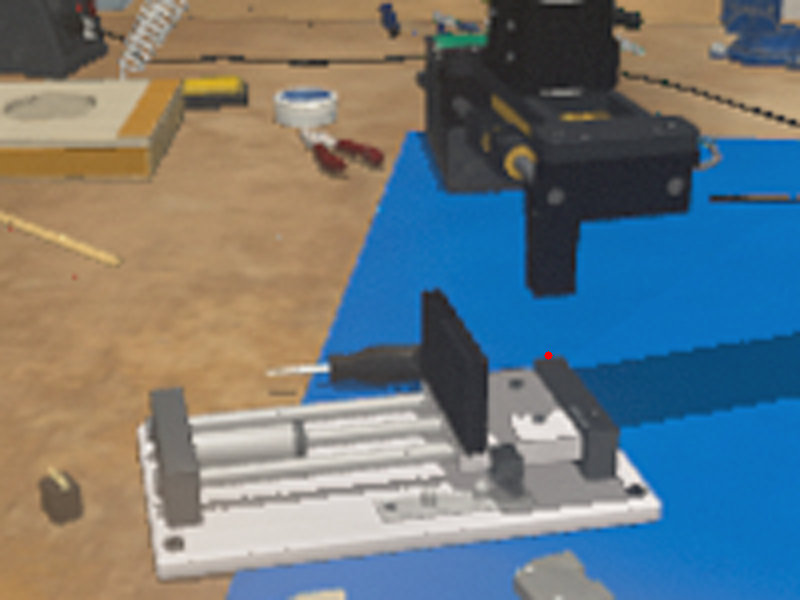

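View pics/scene2z.png

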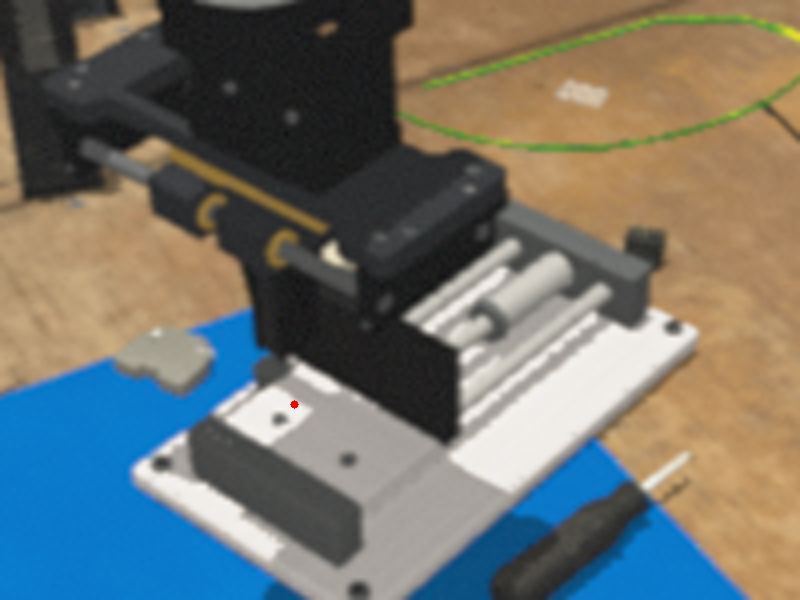

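>>> {"method": "play_rows", "body": {
  "targets": [
    {"x": -4, "y": 0, "z": 8, "wx": 0, "wy": 0, "wz": 0},
    {"x": -4, "y": 0, "z": 8, "wx": 0, "wy": 0, "wz": 0},
    {"x": -4, "y": 0, "z": 8, "wx": 0, "wy": 0, "wz": 0},
    {"x": 0, "y": 0, "z": 0, "wx": 0, "wy": 0, "wz": 0},
    {"x": 0, "y": 0, "z": 0, "wx": 0, "wy": 0, "wz": 0}
  ]
}}

```text
clock: 5.28
tool_pos: [0.5224, 0.2067, 0.0404]
eef_rot: [-0.0, -0.173, 0.985, -0.0]
ft_force: [0.5, 0.3, -0.6]
gripper_width: 0.008
```

```bash
python3 look.py 3
```

```text
5.275 [0.5224 0.2067 0.0404] [ 0.47  0.31 -0.57] jig [-0.0774  0.0003] 0.008091486995644761
```

View pics/side3z.png

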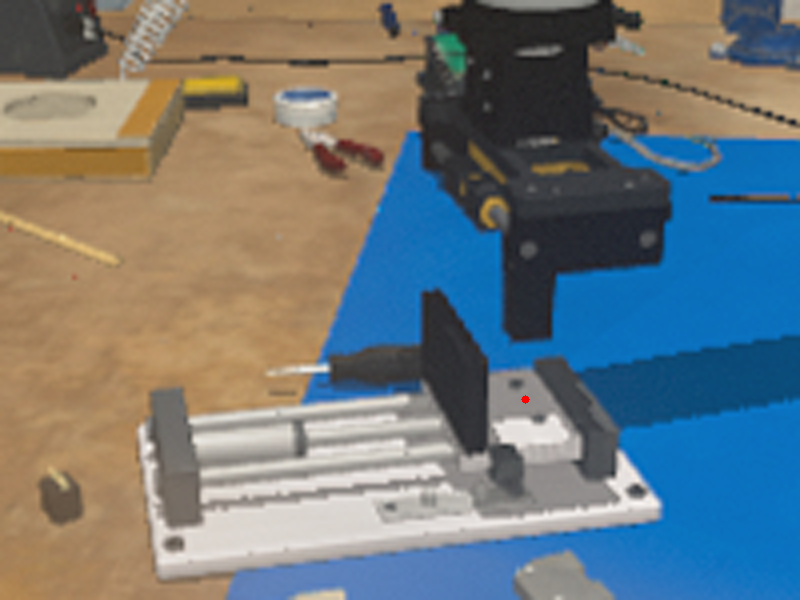

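View pics/scene3z.png

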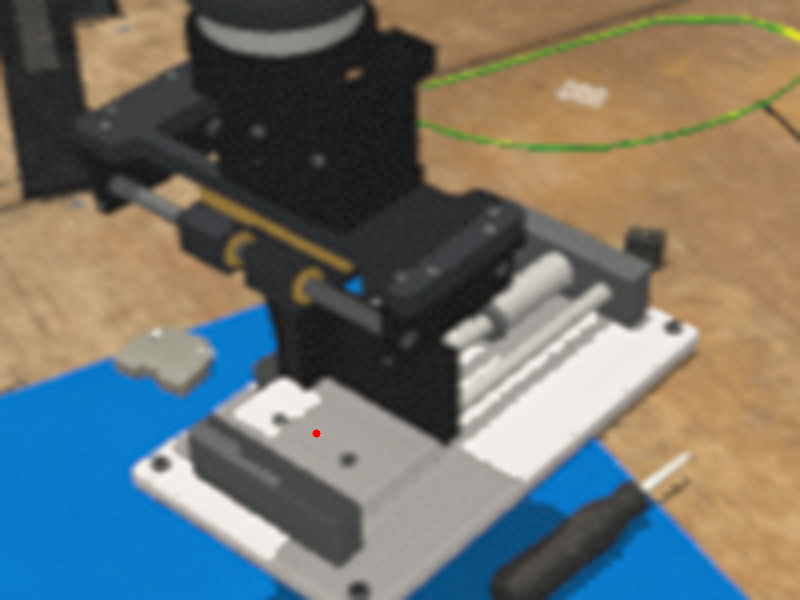

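>>> {"method": "play_rows", "body": {
  "targets": [
    {"x": 0, "y": 0, "z": 3, "wx": 0, "wy": 0, "wz": 0},
    {"x": 0, "y": 0, "z": 3, "wx": 0, "wy": 0, "wz": 0},
    {"x": 0, "y": 0, "z": 0, "wx": 0, "wy": 0, "wz": 0}
  ]
}}

```text
clock: 5.75
tool_pos: [0.5221, 0.2067, 0.0342]
eef_rot: [-0.0, -0.173, 0.985, -0.0]
ft_force: [-0.7, 0.2, 0.1]
gripper_width: 0.005
```

>>> {"method": "play_rows", "body": {
  "targets": [
    {"x": 0, "y": 0, "z": 3, "wx": 0, "wy": 0, "wz": 0},
    {"x": 0, "y": 0, "z": 3, "wx": 0, "wy": 0, "wz": 0},
    {"x": 0, "y": 0, "z": 0, "wx": 0, "wy": 0, "wz": 0}
  ]
}}

```text
clock: 6.12
tool_pos: [0.5222, 0.2067, 0.0282]
eef_rot: [-0.0, -0.173, 0.985, -0.0]
ft_force: [-0.2, 0.5, 0.9]
gripper_width: 0.008
```

```bash
python3 look.py 4; python3 - <<'E'
from workcell import *
import cv2
f=grab_frame("wrist"); cv2.imwrite("pics/wrist4.png",f["pixels"][:,:,::-1])
E
```

```text
6.125 [0.5222 0.2067 0.0282] [-0.2   0.54  0.93] jig [-0.0776  0.0004] 0.008336818347940365
```

View pics/side4z.png

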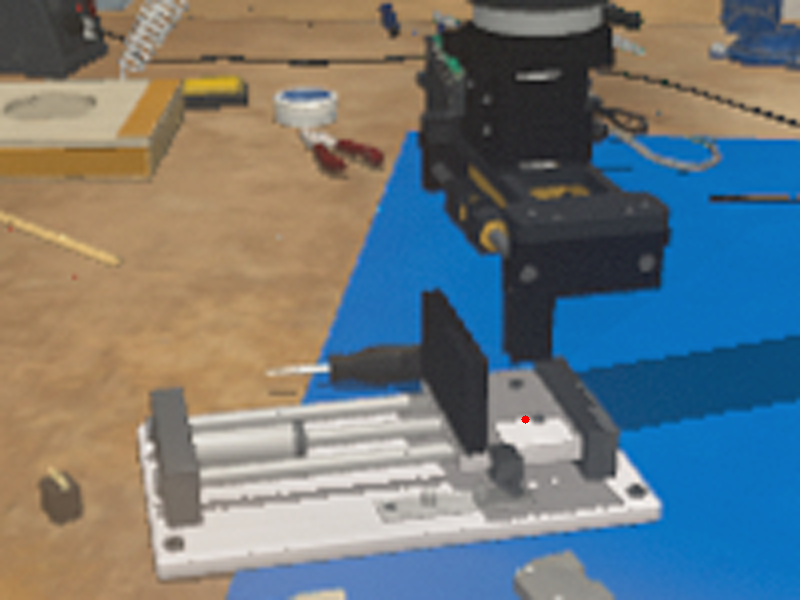

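View pics/wrist4.png

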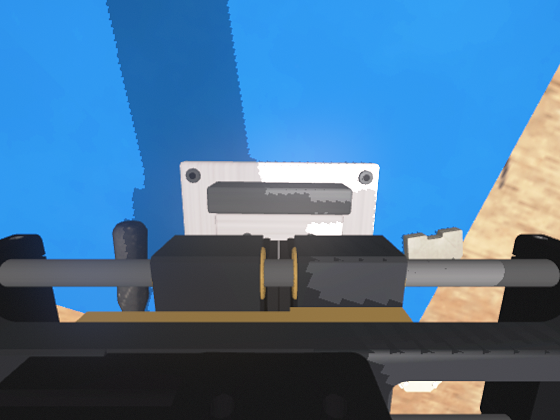

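>>> {"method": "play_rows", "body": {
  "targets": [
    {"x": -6, "y": 0, "z": 0, "wx": 0, "wy": 0, "wz": 0},
    {"x": -6, "y": 0, "z": 0, "wx": 0, "wy": 0, "wz": 0},
    {"x": -6, "y": 0, "z": 0, "wx": 0, "wy": 0, "wz": 0},
    {"x": -6, "y": 0, "z": 0, "wx": 0, "wy": 0, "wz": 0},
    {"x": 0, "y": 0, "z": 0, "wx": 0, "wy": 0, "wz": 0},
    {"x": 0, "y": 0, "z": 0, "wx": 0, "wy": 0, "wz": 0}
  ]
}}

```text
clock: 7.02
tool_pos: [0.5448, 0.2149, 0.0284]
eef_rot: [-0.0, -0.173, 0.985, -0.0]
ft_force: [-0.3, -0.1, -0.5]
gripper_width: 0.001
```

```bash
python3 look.py 5
```

```text
7.025 [0.5448 0.2149 0.0284] [-0.34 -0.06 -0.46] jig [-0.0535  0.0003] 0.0008891938119034821
```

View pics/side5z.png

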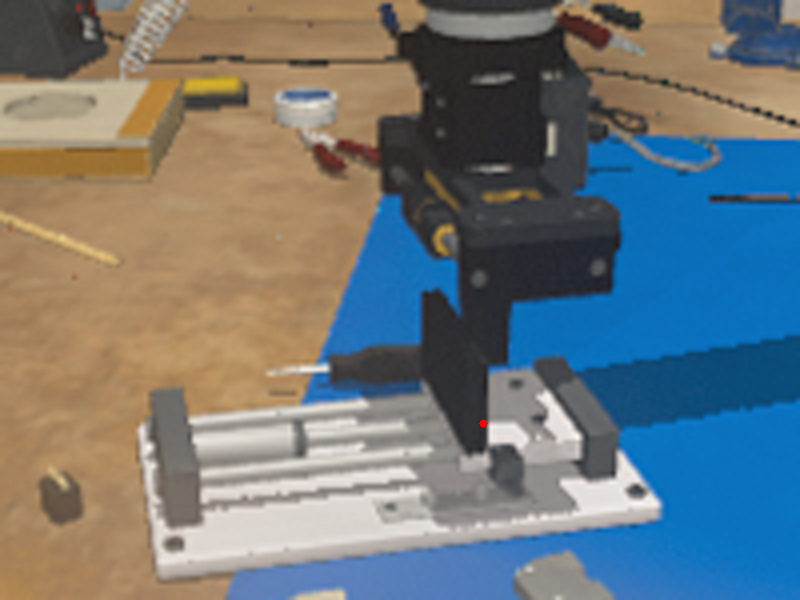

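View pics/scene5z.png

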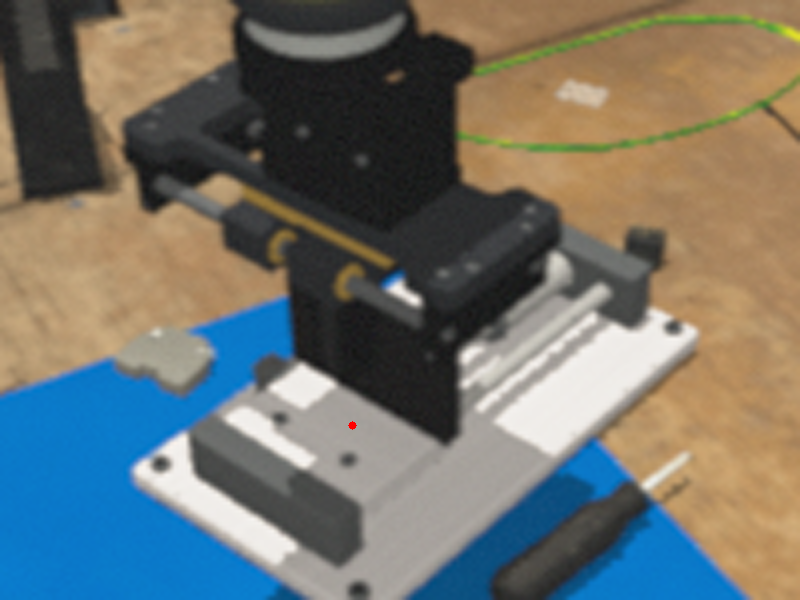

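```bash
python3 - <<'E'
import cv2,numpy as np
for n in ("scene5","side5"):
    im=cv2.imread(f"pics/{n}.png"); x0,y0=(205,170) if n=="scene5" else (290,195)
    a=im[y0:y0+70,x0:x0+95].astype(float); a=np.clip(255*(a/255)**.4,0,255).astype(np.uint8)
    cv2.imwrite(f"pics/{n}b.png",cv2.resize(a,None,fx=8,fy=8,interpolation=cv2.INTER_CUBIC))
E
```

```text
(no output)
```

View pics/scene5b.png

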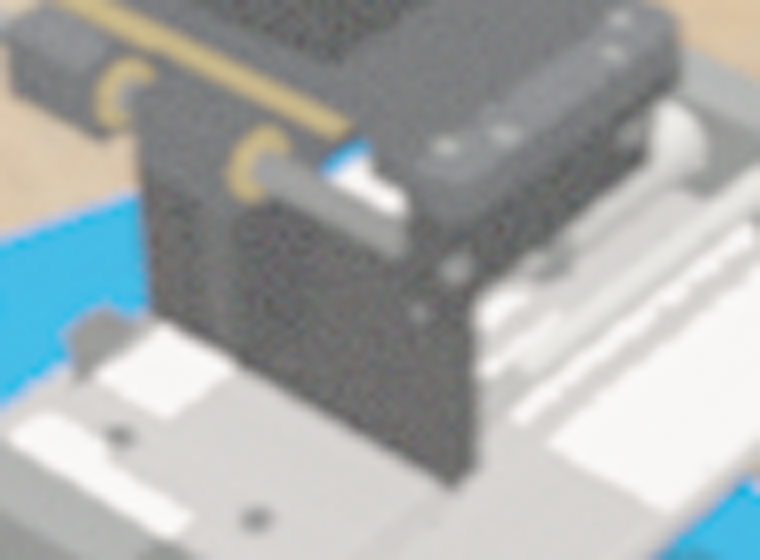

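View pics/side5b.png

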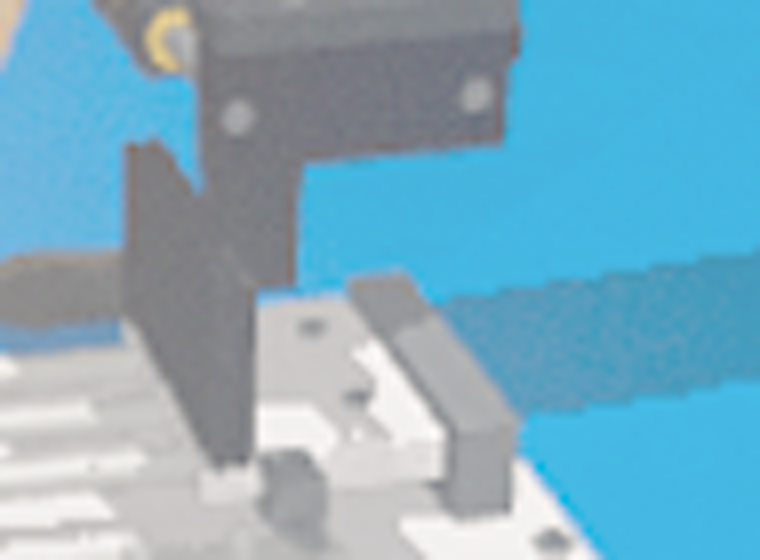

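```bash
python3 - <<'E'
import numpy as np
from h import *
S=np.load("scene0.npz");D=np.load("side0.npz")
for z in (.028,.05,.06,.065,.07):
  for dx in (-.01,.01):
    p=[.5448+dx*.94,.2149+dx*.34,z]
    a=(proj(S,p)-[205,170]+.4)*8; b=(proj(D,p)-[290,195]+.4)*8
    print(z,dx,a.round(),b.round())
E
```

```text
0.028 -0.01 [236. 474.] [282. 404.]
0.028 0.01 [293. 430.] [212. 412.]
0.05 -0.01 [231. 404.] [284. 332.]
0.05 0.01 [289. 360.] [213. 339.]
0.06 -0.01 [229. 372.] [285. 299.]
0.06 0.01 [287. 328.] [213. 306.]
0.065 -0.01 [228. 355.] [285. 282.]
0.065 0.01 [286. 312.] [213. 289.]
0.07 -0.01 [227. 339.] [286. 265.]
0.07 0.01 [286. 295.] [214. 272.]
```

>>> {"method": "play_rows", "body": {
  "targets": [
    {"x": -2, "y": 0, "z": 0, "wx": 0, "wy": 0, "wz": 0},
    {"x": -2, "y": 0, "z": 0, "wx": 0, "wy": 0, "wz": 0},
    {"x": 0, "y": 0, "z": 0, "wx": 0, "wy": 0, "wz": 0}
  ]
}}

```text
clock: 7.5
tool_pos: [0.5485, 0.2161, 0.0284]
eef_rot: [-0.0, -0.173, 0.985, -0.0]
ft_force: [-4.1, -1.8, 0.9]
gripper_width: 0.003
```

>>> {"method": "play_rows", "body": {
  "targets": [
    {"x": -2, "y": 0, "z": 0, "wx": 0, "wy": 0, "wz": 0},
    {"x": 0, "y": 0, "z": 0, "wx": 0, "wy": 0, "wz": 0}
  ]
}}

```text
clock: 7.75
tool_pos: [0.5503, 0.2168, 0.0284]
eef_rot: [-0.0, -0.173, 0.985, -0.0]
ft_force: [-3.9, -1.7, 1.3]
gripper_width: 0.005
```

>>> {"method": "play_rows", "body": {
  "targets": [
    {"x": -2, "y": 0, "z": 0, "wx": 0, "wy": 0, "wz": 0},
    {"x": 0, "y": 0, "z": 0, "wx": 0, "wy": 0, "wz": 0}
  ]
}}

```text
clock: 8.0
tool_pos: [0.5522, 0.2174, 0.0284]
eef_rot: [-0.0, -0.173, 0.985, -0.0]
ft_force: [-4.8, -2.6, 2.0]
gripper_width: 0.003
```

>>> {"method": "play_rows", "body": {
  "targets": [
    {"x": -2, "y": 0, "z": 0, "wx": 0, "wy": 0, "wz": 0},
    {"x": 0, "y": 0, "z": 0, "wx": 0, "wy": 0, "wz": 0}
  ]
}}

```text
clock: 8.25
tool_pos: [0.5541, 0.2181, 0.0284]
eef_rot: [-0.0, -0.173, 0.985, -0.0]
ft_force: [-4.4, -1.9, 1.9]
gripper_width: 0.006
```

>>> {"method": "play_rows", "body": {
  "targets": [
    {"x": -3, "y": 0, "z": 0, "wx": 0, "wy": 0, "wz": 0},
    {"x": -3, "y": 0, "z": 0, "wx": 0, "wy": 0, "wz": 0},
    {"x": -3, "y": 0, "z": 0, "wx": 0, "wy": 0, "wz": 0},
    {"x": -3, "y": 0, "z": 0, "wx": 0, "wy": 0, "wz": 0},
    {"x": -3, "y": 0, "z": 0, "wx": 0, "wy": 0, "wz": 0},
    {"x": -3, "y": 0, "z": 0, "wx": 0, "wy": 0, "wz": 0},
    {"x": -3, "y": 0, "z": 0, "wx": 0, "wy": 0, "wz": 0},
    {"x": 0, "y": 0, "z": 0, "wx": 0, "wy": 0, "wz": 0}
  ]
}}

```text
clock: 9.25
tool_pos: [0.5738, 0.225, 0.0284]
eef_rot: [-0.001, -0.173, 0.985, -0.0]
ft_force: [-5.2, -2.6, 1.8]
gripper_width: 0.003
```

```bash
python3 look.py 6;  python3 - <<'E'
import cv2,numpy as np
im=cv2.imread("pics/side6.png"); x0,y0=(240,205)
a=im[y0:y0+80,x0:x0+120].astype(float); a=np.clip(255*(a/255)**.5,0,255).astype(np.uint8)
cv2.imwrite("pics/side6b.png",cv2.resize(a,None,fx=6.5,fy=6.5,interpolation=cv2.INTER_CUBIC))
E
```

```text
9.25 [0.5738 0.225  0.0284] [-5.23 -2.55  1.77] jig [-0.0228 -0.0002] 0.0033799209030204655
```

View pics/side6b.png

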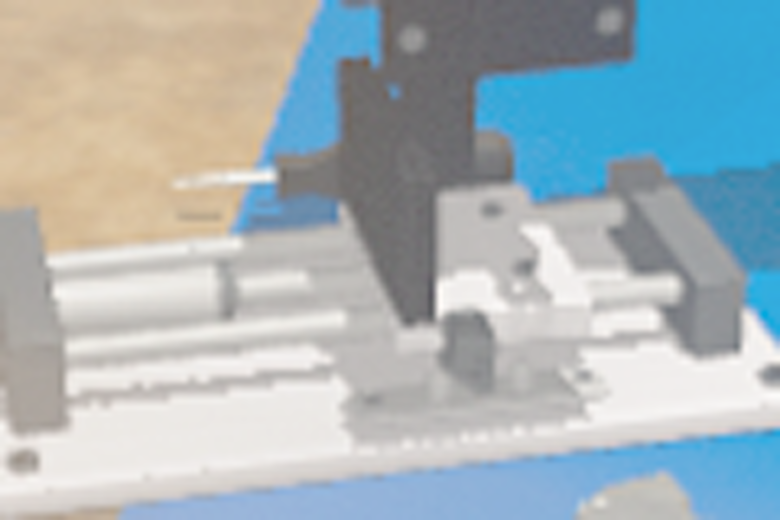

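View pics/scene6z.png

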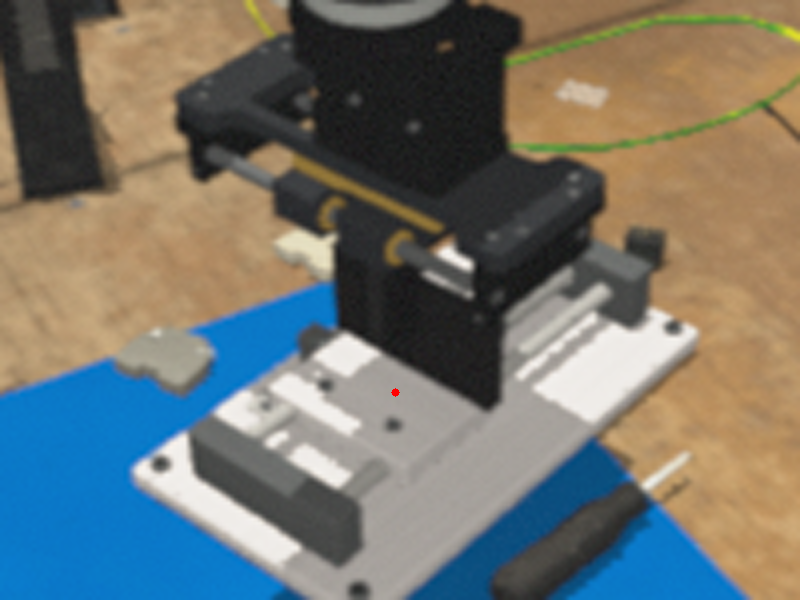

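```bash
python3 - <<'E'
import numpy as np
from h import *
S=np.load("scene0.npz");D=np.load("side0.npz")
R=np.array([[.939,.3438],[-.3438,.939]])
d=lambda f,a,b,z:(R@(ray(f,b,z)-ray(f,a,z))[:2]*1e3).round(1)
s=lambda u,v:(150+u/4,120+v/4)
print("plate corner",d(S,s(448,442),s(488,408),.038),"hole1",d(S,s(280,419),s(325,384),.038),"hole2",d(S,s(348,460),s(392,425),.038))
b5=lambda u,v:(290+u/8,195+v/8); b6=lambda u,v:(240+u/6.5,205+v/6.5)
print("side hole1",d(D,b5(357,396),b6(522,267),.038),"hole2",d(D,b5(312,327),b6(491,208),.038),"plate bottom",d(D,b5(252,462),b6(437,325),.038))
E
```

```text
plate corner [29.9  0.4] hole1 [31.5  0.6] hole2 [30.4 -0. ]
side hole1 [31.7 -0.2] hole2 [30.8 -1.6] plate bottom [30.9  2.4]
```

>>> {"method": "play_rows", "body": {
  "targets": [
    {"x": -2, "y": 0, "z": 0, "wx": 0, "wy": 0, "wz": 0},
    {"x": -2, "y": 0, "z": 0, "wx": 0, "wy": 0, "wz": 0},
    {"x": -2, "y": 0, "z": 0, "wx": 0, "wy": 0, "wz": 0},
    {"x": -2, "y": 0, "z": 0, "wx": 0, "wy": 0, "wz": 0},
    {"x": 0, "y": 0, "z": 0, "wx": 0, "wy": 0, "wz": 0}
  ]
}}

```text
clock: 9.98
tool_pos: [0.5807, 0.2274, 0.0284]
eef_rot: [-0.001, -0.173, 0.985, -0.0]
ft_force: [-7.1, -1.8, 3.7]
gripper_width: 0.01
```

```bash
python3 look.py 7;  python3 - <<'E'
import cv2,numpy as np
im=cv2.imread("pics/side7.png"); x0,y0=(240,205)
a=im[y0:y0+80,x0:x0+120].astype(float); a=np.clip(255*(a/255)**.5,0,255).astype(np.uint8)
cv2.imwrite("pics/side7b.png",cv2.resize(a,None,fx=6.5,fy=6.5,interpolation=cv2.INTER_CUBIC))
E
```

```text
9.975 [0.5807 0.2274 0.0284] [-7.1  -1.8   3.68] jig [-0.0155 -0.0003] 0.009948785916841242
```

View pics/side7b.png

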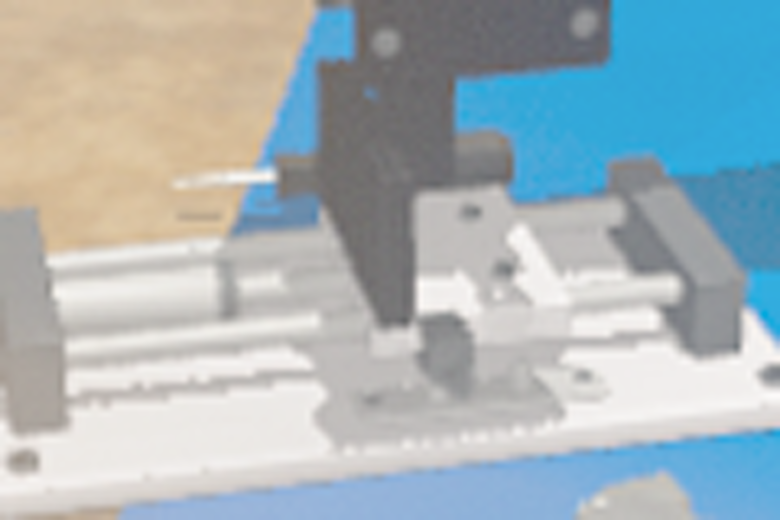

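View pics/scene7z.png

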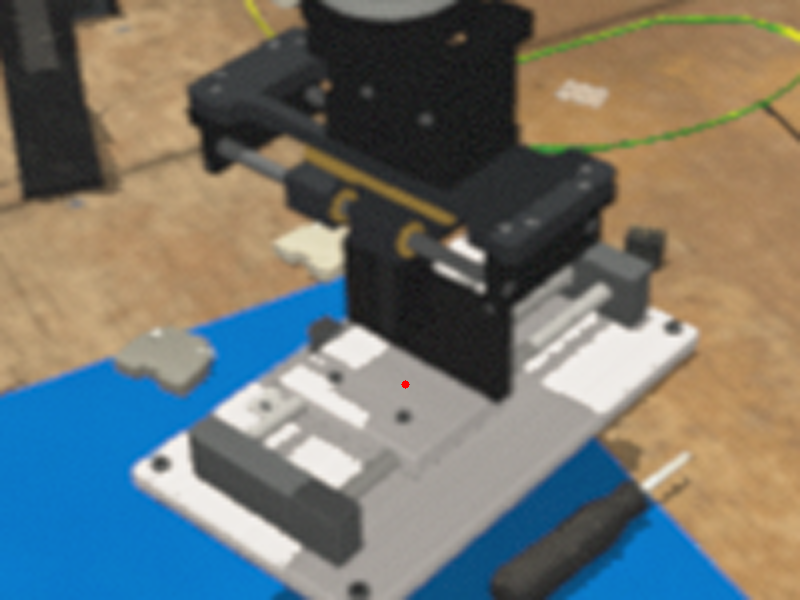

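>>> {"method": "play_rows", "body": {
  "targets": [
    {"x": 3, "y": 0, "z": 0, "wx": 0, "wy": 0, "wz": 0},
    {"x": 3, "y": 0, "z": 0, "wx": 0, "wy": 0, "wz": 0},
    {"x": 3, "y": 0, "z": 0, "wx": 0, "wy": 0, "wz": 0},
    {"x": 3, "y": 0, "z": 0, "wx": 0, "wy": 0, "wz": 0},
    {"x": 3, "y": 0, "z": 0, "wx": 0, "wy": 0, "wz": 0},
    {"x": 5, "y": 0, "z": 0, "wx": 0, "wy": 0, "wz": 0},
    {"x": 8, "y": 0, "z": 0, "wx": 0, "wy": 0, "wz": 0},
    {"x": 8, "y": 0, "z": 0, "wx": 0, "wy": 0, "wz": 0},
    {"x": 8, "y": 0, "z": 0, "wx": 0, "wy": 0, "wz": 0},
    {"x": 0, "y": 0, "z": 0, "wx": 0, "wy": 0, "wz": 0}
  ]
}}

```text
clock: 11.32
tool_pos: [0.5398, 0.2131, 0.0287]
eef_rot: [0.0, -0.173, 0.985, 0.0]
ft_force: [0.2, -0.2, -0.4]
gripper_width: 0.002
```

```bash
python3 look.py 8;  python3 - <<'E'
import cv2,numpy as np
im=cv2.imread("pics/side8.png"); x0,y0=(240,205)
a=im[y0:y0+80,x0:x0+120].astype(float); a=np.clip(255*(a/255)**.5,0,255).astype(np.uint8)
cv2.imwrite("pics/side8b.png",cv2.resize(a,None,fx=6.5,fy=6.5,interpolation=cv2.INTER_CUBIC))
E
```

```text
11.325 [0.5398 0.2131 0.0287] [ 0.19 -0.21 -0.36] jig [-0.0589  0.0004] 0.002061501721156816
```

View pics/side8b.png

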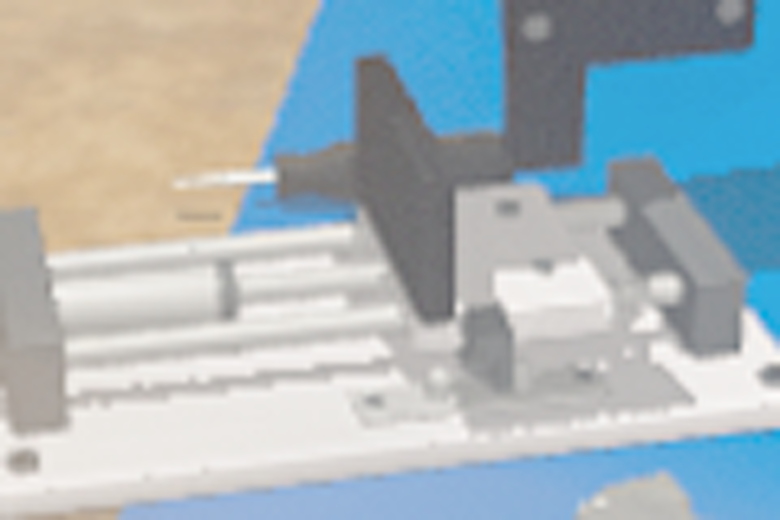

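View pics/scene8z.png

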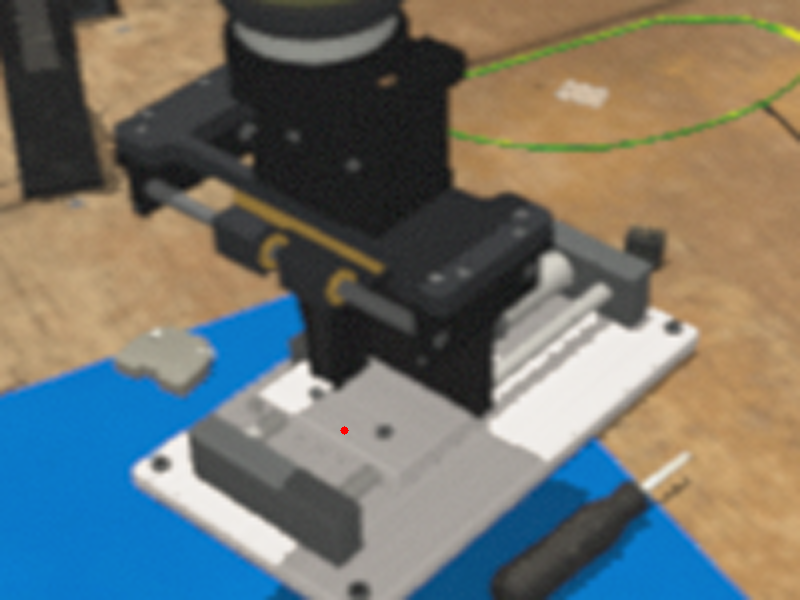

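>>> {"method": "play_rows", "body": {
  "targets": [
    {"x": 3, "y": 0, "z": -10, "wx": 0, "wy": 0, "wz": 0},
    {"x": 3, "y": 0, "z": -15, "wx": 0, "wy": 0, "wz": 0},
    {"x": 0, "y": 0, "z": -20, "wx": 0, "wy": 0, "wz": 0},
    {"x": 0, "y": 0, "z": -20, "wx": 0, "wy": 0, "wz": 0},
    {"x": 0, "y": 0, "z": -20, "wx": 0, "wy": 0, "wz": 0},
    {"x": 0, "y": 0, "z": 0, "wx": 0, "wy": 0, "wz": 0},
    {"x": 0, "y": 0, "z": 0, "wx": 0, "wy": 0, "wz": 0},
    {"x": 0, "y": 0, "z": 0, "wx": 0, "wy": 0, "wz": 0}
  ]
}}

```text
clock: 12.42
tool_pos: [0.534, 0.2109, 0.1126]
eef_rot: [-0.001, -0.173, 0.985, -0.0]
ft_force: [-0.2, 0.4, -0.2]
gripper_width: 0.003
```

```bash
python3 look.py 9;  python3 - <<'E'
import cv2,numpy as np
im=cv2.imread("pics/side9.png"); x0,y0=(240,205)
a=im[y0:y0+80,x0:x0+120].astype(float); a=np.clip(255*(a/255)**.5,0,255).astype(np.uint8)
cv2.imwrite("pics/side9b.png",cv2.resize(a,None,fx=6.5,fy=6.5,interpolation=cv2.INTER_CUBIC))
from h import *
S=np.load("scene0.npz");D=np.load("side0.npz")
R=np.array([[.939,.3438],[-.3438,.939]])
d=lambda f,a,b,z:(R@(ray(f,b,z)-ray(f,a,z))[:2]*1e3).round(1)
s=lambda u,v:(150+u/4,120+v/4)
print("plate corner",d(S,s(448,442),s(482,415),.038),"hole2",d(S,s(348,460),s(384,432),.038))
b5=lambda u,v:(290+u/8,195+v/8); b6=lambda u,v:(240+u/6.5,205+v/6.5)
print("side hole2",d(D,b5(312,327),b6(509,207),.038),"plate bottom",d(D,b5(252,462),b6(457,320),.038))
for n in ("side","scene"):
    a=cv2.imread(f"pics/{n}0.png").astype(int);b=cv2.imread(f"pics/{n}9.png").astype(int)
    m=(abs(a-b).sum(2)>90).astype(np.uint8)*255; cv2.imwrite(f"pics/{n}diff.png",m)
E
```

```text
12.425 [0.534  0.2109 0.1126] [-0.18  0.36 -0.18] jig [-0.065   0.0003] 0.0026676260558421935
plate corner [24.3 -0.5] hole2 [24.5 -0.3]
side hole2 [24.6 -0.9] plate bottom [23.9  0.8]
```

View pics/side9b.png

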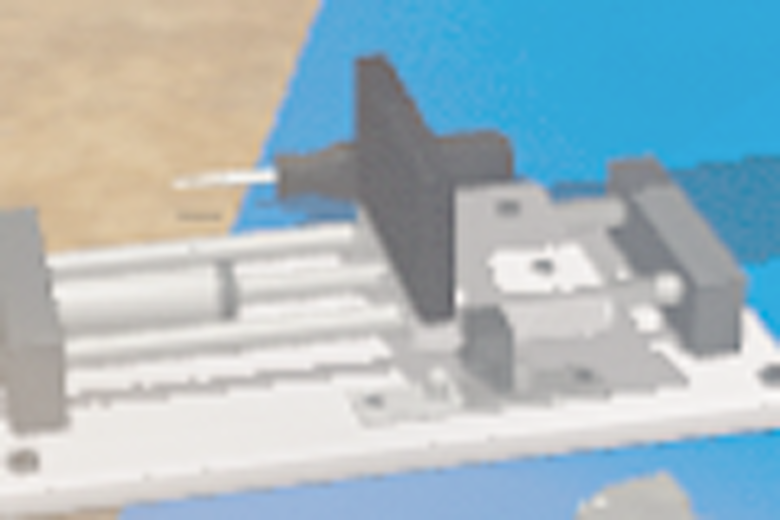

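View pics/scene9z.png

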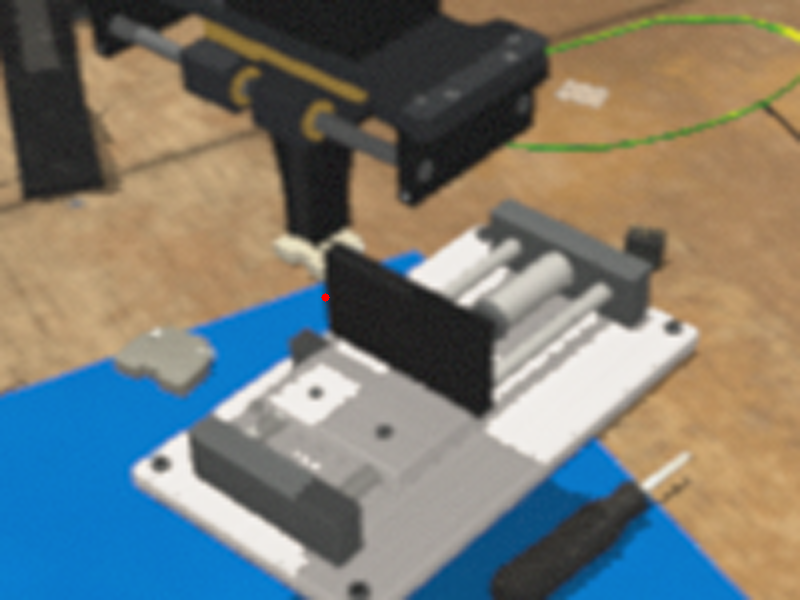

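View pics/sidediff.png

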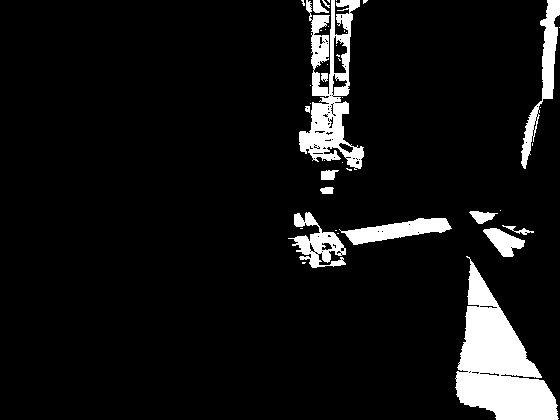

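The slide rests at about 24.5 mm, caught on the middle pin. The terminals, screwdriver and relay haven't moved, and the arm is clear and force-free, so I'm handing in.

```bash
python3 -c "
from workcell import *
print(hand_in())"
```

```text
the job is handed in; nothing more can be done
None
```

I pushed the plate's front with the shut fingertips to about 38 mm of travel, between the middle and rear pins. Then I backed off, the slide sprang back and stayed, and I lifted the arm clear and handed in at about 12.5 s.

**Last checks**
- **Slide position:** both cameras put it at 23.9–24.6 mm of travel, where the middle pin should hold it. It was the same in the pictures just after release and about a second later, with the fingers clear of it.
- **Pin:** I did not measure its height directly. That it is up follows from the slide holding against its spring.
- **Contact:** the wrist force was back to about zero. The peak reading was about 8 N.
- **Loose things:** comparing the side picture from before and after shows changes only at the arm, the slide and shadows. I saw no shift in the terminals, screwdriver or relay.

**Disagreement:** the visible fingertips sat about 35 mm above the reported TCP height, which is not what the tool description says. Both fixed cameras agreed on this. So did the lack of any contact when the reported TCP went below the slide's top. I set the push height from the pictures, with the tips at about 64 mm above the bench.

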